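Pop and open the photometer's sample lid

ROBOT

A 6-joint arm with a two-finger parallel gripper is mounted at the origin on the work surface. World frame = base frame: x ahead of the robot, y to its left, z up, the work surface at z = 0. Lengths are in m, angles in rad, forces in N, time in s.
With the tool pointing down it reaches from about 0.375 to 0.975 m from the base axis. Payload 3.8 kg.
Tool frame: the origin (TCP) lies at the very end of the fingers, on their centre line; the grasp point (between the pads) lies 19 mm behind it; z points along the fingers, y is the direction in which the jaws open and shut (so a half turn about z gives the same grasp; the last joint's range is limited). The gripper opens to 85 mm and grips with 20 to 120 N. Pads are 22 mm wide; open, the fingers measure 114 mm over their backs; the gripper's body (76 mm by 85 mm) begins 54 mm behind the grasp point. The pads swing forward as they close: fully open they stand 13 mm farther back than shut.
Start: joints at [-1.193, 0.264, 1.604, -0, 1.274, -0.037], TCP at [0.272, -0.618, 0.231] pointing down, gripper open.
Joint ranges: [-2.63, 2.63], [-0.94, 2.18], [0.31, 2.57], [-1.31, 4.45], [0, 2.66], [-2.55, 2.55]. Speed limits (rad/s): [2.57, 2.57, 3.14, 3.14, 3.14, 3.14].

INTERFACE

Orientations are given as a rotation vector (axis times angle).
In Python, from workcell import status, read_camera, camera_info, order gives the robot as it stands.
- The arm moves only by the tool move_arm, never from a script. Its argument "deltas" is a list of rows, each a list of 3 entries, a list of its own where there are three numbers: the turn, a rotation vector about the world's x, y, z as a fraction of full scale, then the shift along the world's x, y, z as a fraction of full scale, then the closure, from -1 (fully open) to 1 (shut), so that 0 is half open. A call has 1 to 20 rows; each row is the pose to reach, as a shift and turn from the pose commanded when the call began; what a row does not reach only later rows make up. Full scale, the value 1, is 0.1 m for a shift and pi/2 rad for a turn. A row lasts 1/8 s, in which the tool goes at most 62.5 mm and 10.7 degrees, less where a joint would pass 70% of its speed; a pose out of reach is approached as far as the arm can. A call with a number of a shift or a turn outside -1 to 1 is refused whole. A call with a gripper value outside its range is refused whole. The fingers move at their own pace and stop on an object; "grip_force" is the grip in N (left out, the last holds). Time passes only in rows, so rows that repeat a pose let the fingers close. It gives the time, the measured TCP pose, the force and the opening at its end, in the units of the state.
- status.read_state(): the state, without advancing time (a new reading comes with each control period).
- read_camera(name): name is "scene" or "side" or "wrist"; returns (picture, depth): 420x560x3 uint8, red, green, blue; 420x560 float32, m along the optical axis (not along the pixel's ray), 0 where there is no reading.
- camera_info(name): a dict with "K" (3x3 intrinsics, pixels), "R" (3x3) and "t" (3): a world point X has camera coordinates R X + t. Camera axes: x right, y down, z forward; pixel columns grow to the right and rows downward; lengths in m; the calibration is good to about 2 mm. A picture is of the moment at which its call begins: read the wrist's pose just before it. camera_info takes no time and is no camera call; for the wrist camera it gives the pose at the moment of the call.
- order.finish_job(): hands the job in, once; it reports no verdict.
The state is a dict: "time": time; "q": joint angles; "joint_vel": joint speeds; "joint_torque": joint torques, N m; "tool_pos": TCP position; "tcp_rot": TCP orientation; "wrist_force": force on the tool from outside, world axes, zero at the start; "torque": the same for the moment, N m; "width": opening from 0.0 (shut) to 1.0 (fully open).
Only numpy, scipy, OpenCV 4.12 (cv2) and the standard library are available. Lean on these libraries where they do the work, as an engineer would, in place of code of your own. Each camera call takes 0.05 s, during which the arm holds its last target. There are 200 camera calls.

TASK

Get the bench photometer ready for the next sample: press down the release tab in front of its lid until the lid springs up, then push the lid over backwards until it is fully open against its stop and stays there. Use only the fingertips or the outside of the fingers, and push gently: pinch and lift nothing, and leave the bottles and jars around the photometer where they stand.

Things in the scene. Friction and masses are not known exactly. Their poses are not given: they have to be found in the camera images.
- photometer: White plastic bench photometer, fixed to the bench, 220 mm deep (its x) by 130 wide (its y). Origin: centre of its underside, on the bench; z up; its x runs from the display end (nearer the robot) to the hinge end. It turns up to 0.5 rad either way from the robot's x. The flat deck with the display, 60 mm high, is its front part; behind the middle stands the sample compartment (88 mm by 108 mm, rim 91 mm high), covered by the lid.
- tab_top (a point): Centre of the upper face of the release tab, a grey plastic rocker pad 34 mm (x) by 36 mm (y), 8 mm thick, lying level 80 mm above the bench over the deck, in the middle of the width, 38 mm in front of the lid's front edge. The point turns with the tab, at rest its axes are the photometer's. Between pad and lid stands the tab's own hook, up to 102 mm high, 30 mm wide; press the pad, not the hook.
- tab (a joint): Tab angle in rad: 0 at rest, 0.24 fully pressed (stop). The pad swings down about a level axis 32 mm behind its centre (towards the lid). The hook lets the lid go at about 0.18, which is about 6 mm down at the pad's centre; the stop is about 8 mm down. Its spring takes about 2 N to start and 3 to 4 N at the bottom; it springs back when let go.
- lid (a joint): Lid angle in rad: 0 shut, 1.92 fully open against its stop (leaning 20 degrees backwards past upright; a rubber-soft stop that gives about 3 mm at the free edge under 10 N). Released, a spring lifts the lid to about 0.85 and no farther; above that the hinge is slightly stiff (about 0.03 N m): near and past upright the lid stays where it is left, lower it may sink back to 0.85. Pushing takes about 1 N at its free edge. It cannot be raised while latched.
- lid_edge (a point): Middle of the lid's free (front) edge, at its underside; moves with the lid; 86 mm from the hinge line, 92 mm above the bench when shut. The grey lid is a plate 86 mm (hinge to free edge) by 108 mm wide by 10 mm thick. A small catch lip, 24 mm wide, 4 mm thick, sticks 6 mm out of the middle of this edge. The point's axes turn with the lid: x from free edge to hinge, y along the hinge, z out of the upper face.
- lid_mid (a point): Centre of the lid plate, half-way through its thickness (43 mm from the hinge); axes as lid_edge.
- lid_hinge (a point): Middle of the lid's hinge line, 92 mm above the bench, on the far (+x of the photometer) end of the compartment, 100 mm behind the photometer's origin; the hinge line runs along the photometer's y. The lid's underside lies in the plane through this line; fixed.
- dropper: White dropper bottle, 38 mm across, 108 mm high, loose, stands beside the photometer; origin at the centre of its foot. Leave alone.
- amber: Amber glass bottle with black cap, 44 mm across, 95 mm high, loose, beside the photometer; origin at the centre of its foot. Leave alone.
- ointment: Low white ointment pot, 58 mm across, 48 mm high, loose, beside the photometer; origin at the centre of its foot. Leave alone.
- blackjar: Black jar, 50 mm across, 66 mm high, loose, beside the photometer; origin at the centre of its foot. Leave alone.

How it is judged:
By the outcome, as a careful person would: the job done as asked, in the order asked, and still so for the second after the job is handed in, with the robot touching nothing.
It also fails if it takes over 38 s, if anything falls off the work surface, if the arm or the gripper's body presses on something with over 40 N, if the wrist force passes 120 N, or if a joint passes its speed limit or range.

## Working session

There is one attempt and no reset: what is moved stays moved. The work goes in short steps, Python scripts to look and compute and a tool call to move; the robot and the scene stay as the last step left them, time stands still between calls to the robot, and variables do not carry over. Pictures are saved under pics/ and viewed, about 8 in all and at most 12, crops included, and the job is handed in when it is done.

Besides the shell and the picture viewer there is one more tool, called after "Emit:" in YAML: its name, and indented under it one key for each argument. move_arm: Moves the arm, as the interface text tells. Its arguments: {"type":"object","properties":{"deltas":{"type":"array","items":{"type":"array"}},"grip_force":{"type":"number"}},"required":["deltas"]}

```bash
mkdir -p pics; python3 - <<'E'
from workcell import status, read_camera, camera_info
import cv2, numpy as np
s=status.read_state(); print(s)
for n in ("scene","side"):
    p,d=read_camera(n); cv2.imwrite(f"pics/{n}0.png",p[:,:,::-1]); np.savez(f"{n}0.npz",p=p,d=d,**camera_info(n)); print(n,camera_info(n))
E
```

```text
{'time': 0.0, 'q': array([-1.19290904e+00,  2.64789988e-01,  1.60540767e+00, -7.29554807e-06,
        1.27369500e+00, -3.68844809e-02]), 'joint_vel': array([ 0.00099018,  0.00023008, -0.00024459, -0.0006054 , -0.00169797,
        0.00110712]), 'joint_torque': array([ 2.20130845e-03, -5.15105939e+01, -3.67313325e+01, -2.01613796e-05,
        1.29022033e-02,  1.71514796e-05]), 'tool_pos': array([ 0.27174193, -0.61706794,  0.22991903]), 'tcp_rot': array([-3.07205852e+00, -6.46398615e-01,  6.23360414e-04]), 'wrist_force': array([-0.29327282, -0.05590925,  0.43432175]), 'torque': array([-0.00062921, -0.01590181, -0.01238181]), 'width': 1.003272876417139}
scene {'K': array([[513.97228227,   0.        , 284.25606619],
       [  0.        , 513.97228227, 218.27498978],
       [  0.        ,   0.        ,   1.        ]]), 'R': array([[-0.60490935,  0.79629336,  0.00125109],
       [ 0.61195913,  0.4658828 , -0.63910816],
       [-0.50950044, -0.38583688, -0.76911586]]), 't': array([ 0.28899424, -0.30566801,  1.23690448])}
side {'K': array([[444.85855713,   0.        , 278.9214767 ],
       [  0.        , 444.85855713, 214.80502076],
       [  0.        ,   0.        ,   1.        ]]), 'R': array([[-0.92213728, -0.38654837,  0.01559483],
       [-0.25571424,  0.57878335, -0.77435138],
       [ 0.29029824, -0.71804609, -0.63256363]]), 't': array([0.5117959 , 0.17865355, 0.7104507 ])}
```

View pics/scene0.png

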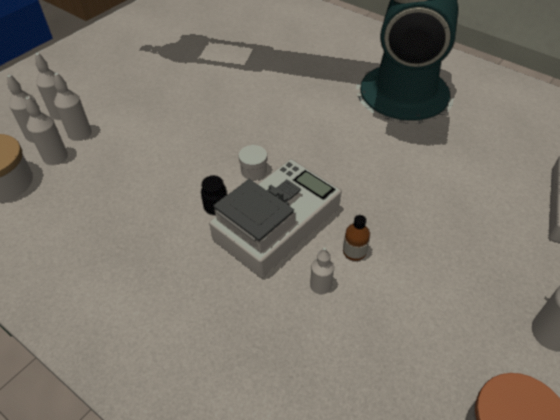

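View pics/side0.png

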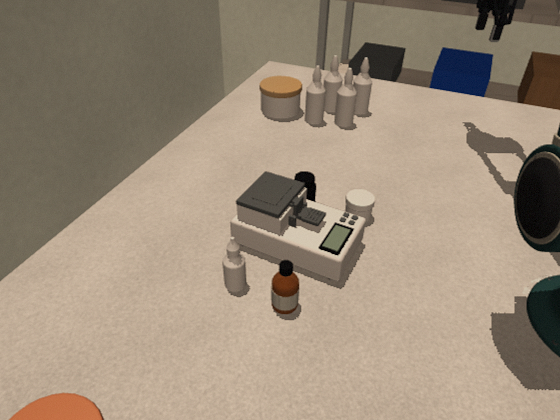

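```bash
python3 - <<'E'
import cv2, numpy as np
for n,roi in (("scene",(205,180,300,245)),("side",(230,165,320,225))):
    z=np.load(n+"0.npz"); K,R,t,d,p=[z[k] for k in("K","R","t","d","p")]
    v,u=np.mgrid[0:420,0:560]
    X=np.stack([(u-K[0,2])/K[0,0]*d,(v-K[1,2])/K[1,1]*d,d],-1)
    W=(X-t)@R
    m=np.zeros(d.shape,bool); m[roi[1]:roi[3],roi[0]:roi[2]]=1
    dark=p.max(-1)<100
    ml=m&(d>0)&(W[...,2]>.096)&(W[...,2]<.108)&dark
    ml=cv2.morphologyEx(ml.astype(np.uint8),cv2.MORPH_OPEN,np.ones((5,5)))
    nn,lab,st,c=cv2.connectedComponentsWithStats(ml); k=1+st[1:,4].argmax()
    q=W[lab==k]; r=cv2.minAreaRect((q[:,:2]*1000).astype(np.float32)); print(n,"lid",r,q.mean(0),len(q))
    # body: all above 0.05 near
    c0=q.mean(0)
    mb=(d>0)&(np.hypot(W[...,0]-c0[0],W[...,1]-c0[1])<.22)&(W[...,2]>.054)&(W[...,2]<.066)&(p.min(-1)>100)
    nn,lab,st,c=cv2.connectedComponentsWithStats(mb.astype(np.uint8)); k=1+st[1:,4].argmax()
    q=W[lab==k]; print("deck",cv2.minAreaRect((q[:,:2]*1000).astype(np.float32)))
    # obstacles
    for nm,(a,b) in dict(scene=dict(pot=(253,156),black=(213,183),amber=(360,221),drop=(323,256)),side=dict(pot=(360,199),black=(304,178),amber=(286,267),drop=(233,243)))[n].items(): print(nm,W[b,a].round(3))
E
```

```text
scene lid ((568.5399780273438, 4.827922821044922), (110.01615905761719, 90.55340576171875), 85.34025573730469) [0.5729926  0.00758499 0.10104324] 2504
deck ((513.21728515625, 9.898197174072266), (128.7688446044922, 220.81692504882812), 85.42549896240234)
pot [ 0.434 -0.111  0.05 ]
black [ 0.547 -0.113  0.065]
amber [0.484 0.162 0.096]
drop [0.579 0.153 0.095]
side lid ((562.4595336914062, 5.127433776855469), (109.64244079589844, 98.12509155273438), 86.03520202636719) [0.56557616 0.01143352 0.10190056] 1728
deck ((514.2608032226562, 9.640457153320312), (130.18795776367188, 218.86082458496094), 85.13357543945312)
pot [ 0.427 -0.11   0.048]
black [ 0.546 -0.107  0.067]
amber [0.476 0.164 0.094]
drop [0.571 0.153 0.099]
```

Emit:
move_arm:
  deltas:
    - [[0, 0, -0.025], [0.17, 0.5, 0], 1]
    - [[0, 0, -0.05], [0.35, 1, 0], 1]

```text
time: 0.35
tool_pos: [0.3069, -0.5166, 0.2302]
tcp_rot: [-3.096, -0.521, 0.0]
wrist_force: [0.9, 0.8, -0.2]
width: 0.604
```

Emit:
move_arm:
  deltas:
    - [[0, 0, -0.025], [0.17, 0.5, 0], 1]
    - [[0, 0, -0.05], [0.35, 1, 0], 1]

```text
time: 0.6
tool_pos: [0.3421, -0.4159, 0.2307]
tcp_rot: [-3.115, -0.401, 0.0]
wrist_force: [0.4, -0.3, -0.4]
width: 0.144
```

Emit:
move_arm:
  deltas:
    - [[0, 0, -0.025], [0.17, 0.5, 0], 1]
    - [[0, 0, -0.05], [0.35, 1, 0], 1]

```text
time: 0.85
tool_pos: [0.3771, -0.3159, 0.2309]
tcp_rot: [-3.129, -0.278, 0.0]
wrist_force: [1.0, 0.2, 0.1]
width: 0.002
```

Emit:
move_arm:
  deltas:
    - [[0, 0, -0.025], [0.17, 0.5, 0], 1]
    - [[0, 0, -0.05], [0.35, 1, 0], 1]

```text
time: 1.1
tool_pos: [0.412, -0.216, 0.2309]
tcp_rot: [-3.138, -0.155, 0.0]
wrist_force: [1.1, -0.7, -0.1]
width: -0.0
```

Emit:
move_arm:
  deltas:
    - [[0, 0, -0.03], [0.17, 0.5, 0], 1]
    - [[0, 0, -0.06], [0.35, 1, 0], 1]
    - [[0, 0, -0.06], [0.35, 1, 0], 1]

```text
time: 1.48
tool_pos: [0.4474, -0.1146, 0.2309]
tcp_rot: [-3.141, -0.019, 0.001]
wrist_force: [-0.2, -0.1, 0.5]
width: 0.002
```

Emit:
move_arm:
  deltas:
    - [[0, 0, -0.03], [0.2, 0.5, 0], 1]
    - [[0, 0, -0.06], [0.4, 1, 0], 1]

```text
time: 1.72
tool_pos: [0.4872, -0.0181, 0.2311]
tcp_rot: [3.137, -0.144, -0.0]
wrist_force: [1.1, -0.1, 1.0]
width: -0.001
```

Emit:
move_arm:
  deltas:
    - [[-0.008, -0.095, 0], [0, 0.27, -0.3], 1]
    - [[-0.016, -0.19, 0], [0, 0.27, -0.7], 1]
    - [[-0.016, -0.19, 0], [0, 0.27, -1], 1]
    - [[-0.016, -0.19, 0], [0, 0.27, -1], 1]

```text
time: 2.22
tool_pos: [0.4836, 0.0084, 0.1278]
tcp_rot: [3.092, -0.136, 0.456]
wrist_force: [0.4, -0.3, 0.7]
width: -0.003
```

```bash
python3 - <<'E'
from workcell import status, read_camera
import cv2, numpy as np
s=status.read_state(); print(s['time'],s['tool_pos'],s['wrist_force'])
a=read_camera("scene")[0][110:290,170:370]; b=read_camera("side")[0][120:300,200:400]
cv2.imwrite("pics/a1.png",cv2.resize(np.hstack([a,b]),(800,360),interpolation=2)[:,:,::-1])
E
```

```text
2.225 [0.48356843 0.00842395 0.12778638] [ 0.36706266 -0.29159488  0.70476111]
```

View pics/a1.png

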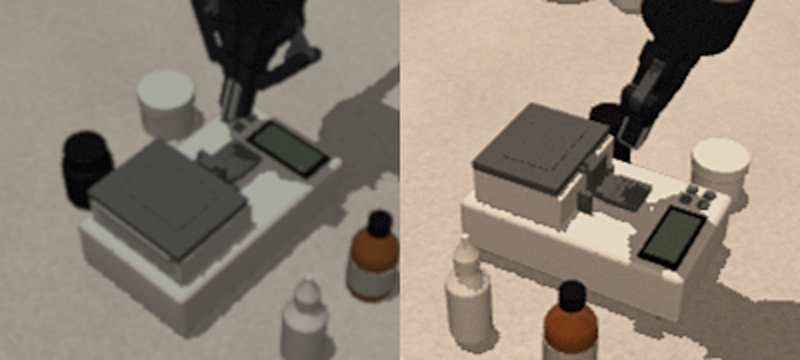

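Emit:
move_arm:
  deltas:
    - [[0, 0, 0], [0.05, 0.03, -0.2], 1]
    - [[0, 0, 0], [0.05, 0.03, -0.38], 1]
    - [[0, 0, 0], [0.05, 0.03, -0.38], 1]

```text
time: 2.7
tool_pos: [0.4932, 0.0117, 0.0942]
tcp_rot: [3.091, -0.137, 0.467]
wrist_force: [-0.2, 1.2, -0.1]
width: 0.002
```

Emit:
move_arm:
  deltas:
    - [[0, 0, 0], [-0.03, 0, -0.05], 1]
    - [[0, 0, 0], [-0.03, 0, -0.09], 1]
    - [[0, 0, 0], [-0.03, 0, -0.12], 1]
    - [[0, 0, 0], [-0.03, 0, -0.12], 1]

```text
time: 3.2
tool_pos: [0.4894, 0.0122, 0.0816]
tcp_rot: [3.091, -0.136, 0.468]
wrist_force: [0.9, -0.3, 0.8]
width: -0.003
```

Emit:
move_arm:
  deltas:
    - [[0, 0, 0], [0, 0, -0.02], 1]
    - [[0, 0, 0], [0, 0, -0.04], 1]
    - [[0, 0, 0], [0, 0, -0.06], 1]
    - [[0, 0, 0], [0, 0, -0.06], 1]

```text
time: 3.7
tool_pos: [0.4893, 0.0122, 0.0754]
tcp_rot: [3.092, -0.136, 0.467]
wrist_force: [-0.3, -0.0, 2.9]
width: 0.002
```

Emit:
move_arm:
  deltas:
    - [[0, 0, 0], [0, 0, -0.02], 1]
    - [[0, 0, 0], [0, 0, -0.03], 1]
    - [[0, 0, 0], [0, 0, -0.03], 1]

```text
time: 4.08
tool_pos: [0.4896, 0.0122, 0.0738]
tcp_rot: [3.091, -0.136, 0.468]
wrist_force: [-7.3, -0.4, 17.2]
width: -0.001
```

```bash
cat > look.py <<'E'
import sys
from workcell import status, read_camera
import cv2, numpy as np
s=status.read_state(); print(s['time'],s['tool_pos'],s['wrist_force'])
a=read_camera("scene")[0][110:290,170:370]; b=read_camera("side")[0][120:300,200:400]
cv2.imwrite(f"pics/{sys.argv[1]}.png",cv2.resize(np.hstack([a,b]),(800,360),interpolation=2)[:,:,::-1])
E
python3 look.py a2
```

```text
4.075 [0.48961959 0.0121851  0.07379908] [-7.27699691 -0.40271714 17.19060169]
```

View pics/a2.png

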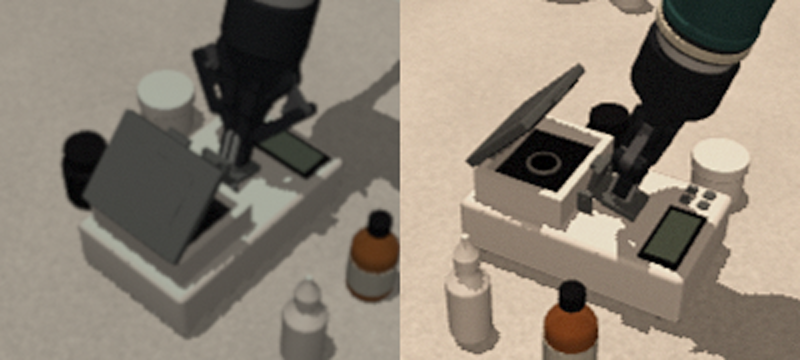

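The lid has sprung up. Now I lift clear of the tab.

Emit:
move_arm:
  deltas:
    - [[0, 0, 0], [-0.05, 0, 0.15], 1]
    - [[0, 0, 0], [-0.05, 0, 0.4], 1]
    - [[0, 0, 0], [-0.05, 0, 0.73], 1]
    - [[0, 0, 0], [-0.05, 0, 0.73], 1]

```text
time: 4.68
tool_pos: [0.4861, 0.0123, 0.1481]
tcp_rot: [3.091, -0.136, 0.475]
wrist_force: [0.6, -0.1, 0.4]
width: -0.004
```

Emit:
move_arm:
  deltas:
    - [[0, 0, 0], [0.15, -0.01, 0], 1]
    - [[0, 0, 0], [0.3, -0.025, 0], 1]
    - [[0, 0, 0], [0.4, -0.035, 0], 1]
    - [[0, 0, 0], [0.5, -0.04, 0], 1]
    - [[0, 0, 0], [0.6, -0.05, 0], 1]
    - [[0, 0, 0], [0.7, -0.06, 0], 1]
    - [[0, 0, 0], [0.7, -0.06, 0], 1]

```text
time: 5.55
tool_pos: [0.5549, 0.0062, 0.1454]
tcp_rot: [3.092, -0.136, 0.467]
wrist_force: [0.1, -0.3, 0.4]
width: 0.001
```

```bash
python3 look.py a3
```

```text
5.55 [0.55487818 0.00617032 0.1454343 ] [ 0.12509933 -0.32502221  0.40812552]
```

View pics/a3.png

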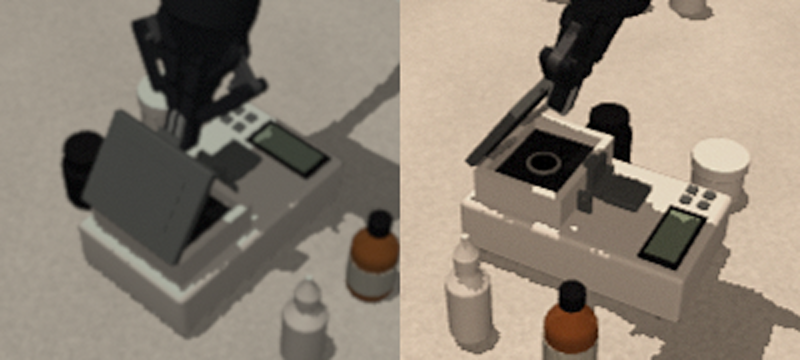

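Emit:
move_arm:
  deltas:
    - [[0, 0, 0], [0.08, -0.005, 0], 1]
    - [[0, 0, 0], [0.16, -0.01, 0], 1]
    - [[0, 0, 0], [0.24, -0.02, 0], 1]
    - [[0, 0, 0], [0.32, -0.025, 0], 1]
    - [[0, 0, 0], [0.4, -0.03, 0], 1]
    - [[0, 0, 0], [0.48, -0.04, 0], 1]
    - [[0, 0, 0], [0.48, -0.04, 0], 1]

```text
time: 6.52
tool_pos: [0.6029, 0.0021, 0.1455]
tcp_rot: [3.091, -0.136, 0.468]
wrist_force: [-0.0, -0.3, -0.1]
width: -0.002
```

Emit:
move_arm:
  deltas:
    - [[0, 0, 0], [0.05, -0.005, 0], 1]
    - [[0, 0, 0], [0.1, -0.01, 0], 1]
    - [[0, 0, 0], [0.15, -0.01, 0], 1]
    - [[0, 0, 0], [0.15, -0.01, 0], 1]

```text
time: 7.02
tool_pos: [0.6177, 0.0012, 0.1455]
tcp_rot: [3.091, -0.136, 0.468]
wrist_force: [0.3, -0.3, -0.3]
width: 0.001
```

```bash
python3 look.py a4
```

```text
7.025 [0.61768967 0.00119183 0.14552585] [ 0.27860214 -0.29037071 -0.31705761]
```

View pics/a4.png

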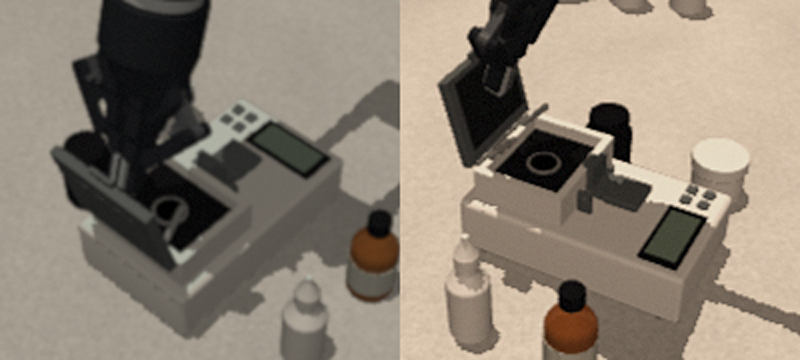

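Emit:
move_arm:
  deltas:
    - [[0, 0, 0], [0.03, 0, 0], 1]
    - [[0, 0, 0], [0.06, -0.005, 0], 1]
    - [[0, 0, 0], [0.06, -0.005, 0], 1]

```text
time: 7.5
tool_pos: [0.6234, 0.0007, 0.1454]
tcp_rot: [3.092, -0.136, 0.467]
wrist_force: [-0.1, -1.0, -0.3]
width: -0.0
```

Emit:
move_arm:
  deltas:
    - [[0, 0, 0], [0.02, 0, 0], 1]
    - [[0, 0, 0], [0.03, 0, 0], 1]
    - [[0, 0, 0], [0.03, 0, 0], 1]

```text
time: 7.88
tool_pos: [0.6248, 0.0007, 0.1451]
tcp_rot: [3.092, -0.136, 0.462]
wrist_force: [-6.4, -0.2, 4.5]
width: 0.005
```

The stop is reached, at about 8 N. I'm backing off to check.

Emit:
move_arm:
  deltas:
    - [[0, 0, 0], [-0.1, 0.01, 0], 1]
    - [[0, 0, 0], [-0.3, 0.025, 0.1], 1]
    - [[0, 0, 0], [-0.6, 0.05, 0.4], 1]
    - [[0, 0, 0], [-1, 0.08, 0.8], 1]
    - [[0, 0, 0], [-1, 0.08, 0.8], 1]

```text
time: 8.5
tool_pos: [0.5266, 0.009, 0.2299]
tcp_rot: [3.09, -0.135, 0.48]
wrist_force: [0.4, -0.1, 0.9]
width: -0.004
```

Emit:
move_arm:
  deltas:
    - [[0, 0, 0], [-0.4, 0, 0.3], 1]
    - [[0, 0, 0], [-0.8, 0, 0.6], 1]
    - [[0, 0, 0], [-0.8, 0, 0.6], 1]
    - [[0, 0, 0], [-0.8, 0, 0.6], 1]

```text
time: 9.0
tool_pos: [0.4462, 0.0087, 0.2844]
tcp_rot: [3.092, -0.136, 0.466]
wrist_force: [-0.6, 1.4, -0.4]
width: -0.001
```

```bash
python3 look.py a5; python3 - <<'E'
from workcell import read_camera,camera_info
import numpy as np
o=np.array([.514,.0098]);c,s=np.cos(-.083),np.sin(-.083)
for n in("side","scene"):
    p,d=read_camera(n);I=camera_info(n);K=I["K"]
    v,u=np.mgrid[0:420,0:560]
    W=(np.stack([(u-K[0,2])/K[0,0]*d,(v-K[1,2])/K[1,1]*d,d],-1)-I["t"])@I["R"]
    L=np.stack([(W[...,:2]-o)@[c,s],(W[...,:2]-o)@[-s,c],W[...,2]],-1)
    m=(d>0)&(L[...,0]>.06)&(L[...,0]<.16)&(abs(L[...,1])<.045)&(L[...,2]>.11)&(L[...,2]<.165)
    q=L[m]
    if len(q)>20:
        k=np.polyfit(q[:,2],q[:,0],1); print(n,len(q),"angle",np.pi/2+np.arctan(k[0]),"x at z=.092:",np.polyval(k,.092))
    for nm,(a,b) in dict(scene=dict(pot=(253,156),black=(213,183),amber=(360,221),drop=(323,256)),side=dict(pot=(360,199),black=(304,178),amber=(286,267),drop=(233,243)))[n].items(): print(nm,W[b,a].round(3))
E
```

```text
9.0 [0.44620012 0.00873364 0.28444107] [-0.64412472  1.42200635 -0.37369851]
side 1062 angle 2.0183062669839407 x at z=.092: 0.09210944627008573
pot [ 0.427 -0.109  0.049]
black [ 0.546 -0.107  0.067]
amber [0.476 0.165 0.095]
drop [0.572 0.152 0.098]
scene 327 angle 2.3241211383685267 x at z=.092: 0.07561878743100786
pot [ 0.432 -0.113  0.047]
black [ 0.546 -0.114  0.064]
amber [0.481 0.161 0.093]
drop [0.578 0.153 0.093]
```

View pics/a5.png

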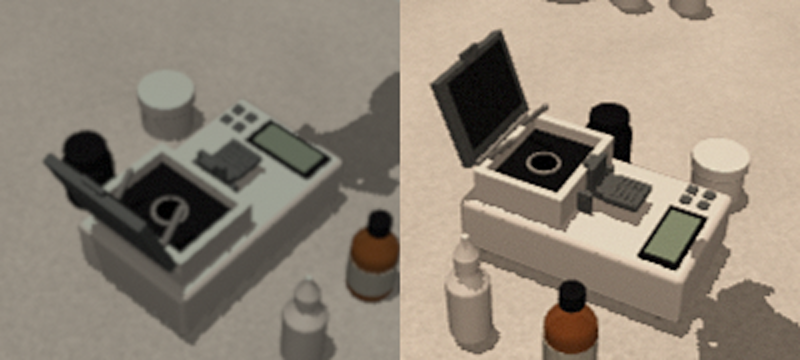

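```bash
python3 -c "
from workcell import order; print(order.finish_job())"
```

```text
the job is handed in; nothing more can be done
None
```

The photometer is ready for the next sample, and I handed the job in at about 9 s of the 38 s allowed. I pressed the release tab with the closed fingertips, and the lid sprang up. The force peaked at about 19 N on the tab's stop, well above the 3 to 4 N the spring needs. I then pushed the lid back with the fingers until it met its stop, which showed as a rise to about 8 N, and moved the arm clear.

- **Lid:** In the last pictures, taken about 1 s after I let go, it leans back past upright and stays there. My two angle fits from the depth images disagree with the expected 1.92 rad. The side camera gave 2.02 rad and the scene camera gave 2.32 rad, the latter from a few points that probably mix in other surfaces. I relied on the rise in force at the stop and on the pictures instead.
- **Tab:** It sprang back.
- **Bottles and jars:** All four stand within about 5 mm of where they were in the depth readings, which is no more than measurement noise.
- **Robot:** The gripper is touching nothing, about 0.2 m clear of the lid.

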